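# Clear the screw tins off the cover and hold it over the control box for screwing

### The arm

A 7-joint arm with a two-finger parallel gripper is mounted at the origin on the work surface. World frame = base frame: x ahead of the robot, y to its left, z up, the work surface at z = 0. Lengths are in m, angles in rad, forces in N, time in s.
With the tool pointing down it reaches from about 0.425 to 0.95 m from the base axis. Payload 4.7 kg.
Tool frame: the origin (TCP) lies on the centre line of the jaws, within the pads' length; the fingertips stand 8 mm ahead of it and the grasp point (between the pads) lies 11 mm behind it; z points along the fingers, y is the line along which they close (so a half turn about z gives the same grasp; the last joint's range is limited). The gripper opens to 85 mm and grips with 20 to 120 N. Pads are 22 mm wide; open, the fingers measure 114 mm over their backs; the gripper's body (76 mm by 85 mm) begins 54 mm behind the grasp point. The pads swing forward as they close: fully open they stand 13 mm farther back than shut.
Start: joints at [-1.26, 0.469, -0.049, 1.532, 0.024, 1.141, -0.082], TCP at [0.225, 0.636, 0.239] pointing down, gripper open.
Joint ranges: [-2.59, 2.59], [-0.33, 1.99], [-1.39, 1.29], [0.1, 2.45], [-1.04, 4.18], [0.21, 1.99], [-2.66, 2.66]. Speed limits (rad/s): [2.57, 2.57, 3.14, 3.14, 3.14, 3.14, 3.14].

### API

Orientations are given as a 3x3 rotation matrix whose columns are the frame's x, y, z axes.
In Python, from rig import arm, camrig, kin gives the robot as it stands (arm), with the cameras (camrig) and the kinematics (kin). Calls block until the motion is done:
- arm.movep(position, orientation): joint-space move of the TCP to a pose.
- arm.move_l(position, attitude=None, feed=0.15, until_force=None): straight line of the TCP; attitude=None keeps the orientation; feed is the mean speed in m/s. With until_force (N) it stops when the force on the tool has changed by that much, and returns True; else False.
- arm.move_joints(angles): joint-space move.
- arm.command_gripper(opening, newtons=None): finger opening in m; newtons is the grip in N (None keeps the last); returns when the fingers have stopped.
- arm.sleep(seconds).
- kin.inverse_kinematics(position, orientation): joint angles nearest the present ones, or None.
- arm.sense(): the state.
- camrig.camera(name): name is "scene" or "side" or "wrist"; returns the picture (420x560x3 uint8, red, green, blue); there is no depth.
- camrig.camera_params(name): a dict with "K" (3x3 intrinsics, pixels), "position" and "rotation" of the camera in the world; the wrist camera has in their place "tool_from_camera" (4x4, takes a point from camera to tool coordinates, whose origin is the TCP and whose axes are the flange's). Camera axes: x right, y down, z forward; pixel columns grow to the right and rows downward; lengths in m; the calibration is good to about 2 mm. A picture is of the moment at which its call begins: read the wrist's pose just before it. camera_params takes no time and is no camera call.
A pose or a line that the arm cannot do raises arm.Unreachable and nothing moves.
- arm.finish_job(): hands the job in; it is judged then, once.
The state is a dict: "time_s": time; "joint_pos": joint angles; "qd": joint speeds; "joint_efforts": joint torques, N m; "position": TCP position; "tcp_rot": TCP orientation; "wrist_force": force on the tool from outside, world axes, zero at the start; "ft_torque": the same for the moment, N m; "finger_gap": finger opening in m; "gripper_force": force on a finger pad.
Only numpy, scipy, OpenCV 4.12 (cv2) and the standard library are available. Lean on these libraries where they do the work, as an engineer would, in place of code of your own. Each camera call takes 0.05 s, during which the arm holds its last target. There are 200 camera calls.

### The job

Two screw tins are standing on the loose cover plate: first set them upright on the two empty round marks on the low shelf, completing the neat row with the two tins already there. Then pick up the cover by its handle and finish while holding it: level, hovering about 15 mm above the open control box with all four threaded inserts fully in view through the cover's holes (either way round), ready for the screws. Never let the cover touch the box, and leave the row's other tins and everything else on the bench where they are.

Things in the scene. Friction and masses are not known exactly. Their poses are not given: they have to be found in the camera images.
- cover: bare-aluminium plate 200 (x) x 120 (y) x 5 mm, about 0.4 kg, flat on the bench. Origin: centre of underside. Four 14 mm through holes at x +-84, y +-44 mm. Steel U handle across its centre: grip bar 12 mm wide (x), 70 mm long (y), spanning 24 to 40 mm above the underside, on 12 x 12 mm posts at y +-29 mm. Same after a half turn about z
- hole_a (a point): centre of the cover's corner hole at its x +84, y +44 mm, at the underside
- hole_b (a point): centre of the cover's other, diagonal hole at x -84, y -44 mm, at the underside
- box: open grey control box, fixed to the bench left or right of the cover, 200 (x) x 120 (y) x 55 mm high, 4 mm walls, circuit parts inside. Origin: centre of underside. In its four corner bosses, flush with the rim, 10 mm brass inserts with 6 mm threaded holes at x +-84, y +-44 mm, matching the cover's holes. Same after a half turn about z
- box_rim (a point): centre of the box's open top, level with its rim, 55 mm above the bench
- thread_a (a point): centre of the threaded hole at the box's x +84, y +44 mm, at rim height
- thread_b (a point): centre of the other, diagonal threaded hole at x -84, y -44 mm, at rim height
- shelf: low wooden shelf, fixed, across the cover from the box, 250 (x) x 90 (y) mm, board top 60 mm above the bench. Origin: centre of underside, on the bench. Four places in a row on its centre line at x -84, -28, +28, +84 mm: two taken by tins, two empty with dark round marks
- spot_a: dark flat round mark, 44 mm across, on the shelf board: an empty place of the row. Origin: its centre at the board's top, where the tin stands (the mark is only 1 mm of surface and is not felt)
- spot_b: the other empty place, the same
- tin_a: round plain metal screw tin, 40 mm diameter, 50 mm high, about 0.12 kg, standing upright on the cover at about its x +60 mm. Origin: centre of its underside
- tin_b: the same kind of tin, standing upright on the cover at about its x -60 mm. Origin: centre of its underside
- row_tin_a: the same kind of tin, already in the row on the shelf; leave it. Origin: centre of its underside
- row_tin_b: the other tin already in the row on the shelf; leave it. Origin: centre of its underside
- punch: bystander: steel doming punch standing upright, 24 mm diameter, 45 mm high, beside the cover's +y edge. Origin: centre of its underside
- bench_block: bystander: steel bench block 40 x 40 x 18 mm, beside the cover's -y edge. Origin: centre of its underside
- hammer: bystander: hammer, 220 mm long, lying at the back, far beyond the cover
- screwdriver: bystander: screwdriver, 180 mm long, lying at the right side of the bench
- bur_stand: bystander: round tiered wooden stand with burs, 116 mm diameter, about 95 mm high, at the back. Origin: centre of its underside
- dish: bystander: white bowl, 90 mm diameter, 30 mm high, at the back. Origin: centre of its underside

How it is judged:
On the way, in this order (a step that is already met when the one before it is completed fails the run):
1. both tins stand released on the shelf's two empty places (((horizontal distance between tin_a and spot_a below 0.01 m and horizontal distance between tin_b and spot_b below 0.01 m) or (horizontal distance between tin_a and spot_b below 0.01 m and horizontal distance between tin_b and spot_a below 0.01 m)) and z of tin_a in the frame of shelf between 0.055 and 0.065 m and angle between each of tin_a, tin_b's own z axis and vertical below 0.1 rad and linear speed of each of tin_a, tin_b below 0.03 m/s and contact force between each of tin_a, tin_b and the fingers below 0.2 N and z of tin_b in the frame of shelf between 0.055 and 0.065 m), for 0.2 s.
2. the cover is lifted clear of the bench (height (world z) of cover above 0.045 m and contact force between cover and the fingers above 1 N), for 0.2 s.
At the end, for the whole second after the job is handed in: Cover held still in the gripper, touching nothing else, level within 4 deg, 6 to 26 mm above the box rim, every hole within 4 mm of the threaded hole below (either way round); both tins upright, at rest and released on the shelf, one within 10 mm of the centre of each empty mark (all of step 1 and ((horizontal distance between hole_a and thread_a below 0.004 m and horizontal distance between hole_b and thread_b below 0.004 m) or (horizontal distance between hole_a and thread_b below 0.004 m and horizontal distance between hole_b and thread_a below 0.004 m)) and z of cover in the frame of box_rim between 0.006 and 0.026 m and angle between cover's own z axis and vertical below 0.07 rad and linear speed of cover below 0.02 m/s and contact force between cover and the fingers above 1 N and contact force between cover and box below 0.2 N and contact force between cover and tin_a below 0.2 N and contact force between cover and tin_b below 0.2 N and contact force between cover and row_tin_a below 0.2 N and contact force between cover and row_tin_b below 0.2 N and contact force between cover and punch below 0.2 N and contact force between cover and bench_block below 0.2 N and contact force between cover and hammer below 0.2 N and contact force between cover and screwdriver below 0.2 N and contact force between cover and bur_stand below 0.2 N and contact force between cover and dish below 0.2 N); the arm keeps its last pose, push and grip.
It fails at once if the cover touches the box (contact force between cover and box above 1 N).
It fails at once if a tin already in the row is displaced by more than 12 mm (distance of any of row_tin_a, row_tin_b from where it was at the start of the episode above 0.012 m).
It fails at once if another loose thing on the bench is displaced by more than 25 mm (distance of any of punch, bench_block, hammer, screwdriver, bur_stand, dish from where it was at the start of the episode above 0.025 m).
It also fails if it takes over 72 s, if anything falls off the work surface, if the arm or the gripper's body presses on something with over 40 N, if the wrist force passes 120 N, or if a joint passes its speed limit or range.

## Working session

There is one attempt and no reset: what is moved stays moved. The work goes in short steps, each a Python script; the robot and the scene stay as the last script left them, time stands still between calls to the robot, and variables do not carry over. Pictures are saved under pics/ and viewed, at most 10 in all, crops included, and the job is handed in when it is done.

```bash
ls; mkdir -p pics
python3 - <<'E'
from rig import arm, camrig, kin
import cv2,numpy as np
for n in("scene","side"):
    cv2.imwrite(f"pics/{n}0.png",camrig.camera(n)[:,:,::-1])
    p=camrig.camera_params(n);print(n,p)
print(camrig.camera_params("wrist"));s=arm.sense();print(s["time_s"],s["position"],s["tcp_rot"],s["finger_gap"])
E
```

```text
pics
rig.py
scene {'K': array([[538.5180637 ,   0.        , 277.73848313],
       [  0.        , 538.5180637 , 203.72926709],
       [  0.        ,   0.        ,   1.        ]]), 'position': array([ 0.99148461, -0.66187066,  1.32764653]), 'rotation': array([[ 0.84356561,  0.46787194, -0.26361508],
       [ 0.53697847, -0.7414116 ,  0.40244622],
       [-0.00715398, -0.48104542, -0.87666648]])}
side {'K': array([[517.39967065,   0.        , 279.9533094 ],
       [  0.        , 517.39967065, 211.11582169],
       [  0.        ,   0.        ,   1.        ]]), 'position': array([ 0.48346635, -1.26969656,  0.84159644]), 'rotation': array([[ 0.99648266, -0.0325774 ,  0.0772076 ],
       [-0.08256215, -0.53939248,  0.83799716],
       [ 0.01434543, -0.84142407, -0.54018491]])}
{'K': array([[292.79656282,   0.        , 272.11817515],
       [  0.        , 292.79656282, 207.19781719],
       [  0.        ,   0.        ,   1.        ]]), 'tool_from_camera': array([[ 9.48963547e-05, -9.44727746e-01, -3.27855879e-01,
         8.51776907e-02],
       [ 9.99999960e-01,  1.80883670e-06,  2.84233100e-04,
         7.62642984e-04],
       [-2.67929858e-04, -3.27855893e-01,  9.44727708e-01,
        -1.35211491e-01],
       [ 0.00000000e+00,  0.00000000e+00,  0.00000000e+00,
         1.00000000e+00]])}
0.1 [0.22483312 0.63591916 0.23836481] [[-9.42817897e-01  3.33307901e-01 -5.07305794e-04]
 [ 3.33308276e-01  9.42816393e-01 -1.68596813e-03]
 [-8.36502785e-05 -1.75865014e-03 -9.99998450e-01]] 0.08572973009950341
```

View pics/scene0.png

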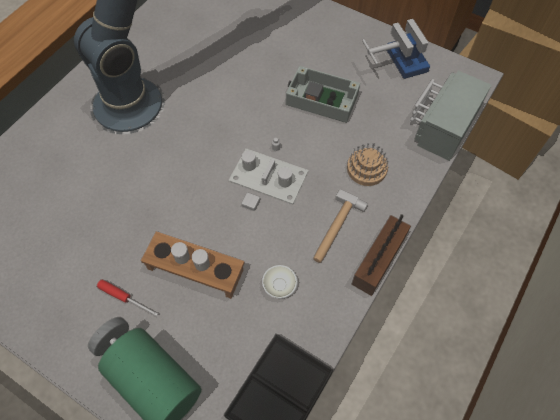

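View pics/side0.png

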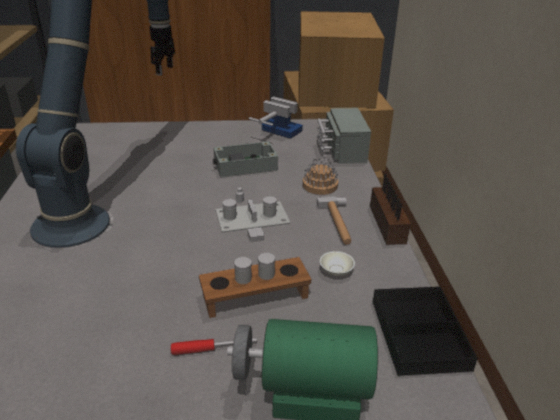

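The scene picture shows the cover at about (268,175) with tins at (249,158) and (285,174). The box is at (322,95). The shelf's row tins are at (179,252) and (200,260), with empty marks at (162,251) and (222,271). The side view agrees: marks at (219,283) and (289,270), tins at (230,209) and (270,206).

```bash
cat > h.py <<'E'
from rig import arm, camrig, kin
import cv2,numpy as np
def cam(n,s=None):
    p=camrig.camera_params(n)
    if n!="wrist": return p["K"],p["rotation"],p["position"]
    s=s or arm.sense(); T=p["tool_from_camera"]; R=s["tcp_rot"]
    return p["K"],R@T[:3,:3],s["position"]+R@T[:3,3]
def ray(c,px):
    K,R,t=c; d=R@np.linalg.solve(K,[px[0],px[1],1.]); return t,d/np.linalg.norm(d)
def onz(c,px,z):
    t,d=ray(c,px); return t+d*(z-t[2])/d[2]
def tri(obs):  # [(cam,px)...] -> point, residual
    A=[];b=[]
    for c,px in obs:
        t,d=ray(c,px); P=np.eye(3)-np.outer(d,d); A.append(P); b.append(P@t)
    x,*_=np.linalg.lstsq(np.vstack(A),np.hstack(b),rcond=None)
    return x,max(np.linalg.norm(P@x-q) for P,q in zip(A,b))
def proj(c,X):
    K,R,t=c; u=K@(R.T@(np.asarray(X)-t)); return u[:2]/u[2]
def down(yaw): # tool z down, tool y axis at angle yaw in world
    y=np.array([np.cos(yaw),np.sin(yaw),0]); z=np.array([0,0,-1.]); return np.column_stack([np.cross(y,z),y,z])
def snap(name):
    s=arm.sense(); im=camrig.camera("wrist")[:,:,::-1].copy(); cv2.imwrite(f"pics/{name}.png",im)
    np.savez(f"pics/{name}.npz",p=s["position"],R=s["tcp_rot"]); return im,cam("wrist",s)
def load(name):
    d=np.load(f"pics/{name}.npz"); return cv2.imread(f"pics/{name}.png"),cam("wrist",dict(position=d["p"],tcp_rot=d["R"]))
E
python3 - <<'E'
from h import *
a,b=cam("scene"),cam("side")
for n,p,q in [("spot1",(162,251),(219,283)),("spot2",(222,271),(289,270)),("tinL",(249,155),(230,203)),("tinR",(285,172),(270,200)),("boxc",(322,95),(246,160))]:
    print(n,tri([(a,p),(b,q)]))
for n,p,z in [("c1",(247,151),.005),("c2",(307,174),.005),("c3",(293,200),.005),("c4",(230,178),.005),("punch",(276,139),.045),("block",(251,201),.018),("boxl",(302,70),.055),("boxr",(359,84),.055),("boxr2",(350,112),.055),("boxl2",(288,92),.055)]: print(n,onz(a,p,z))
E
```

```text
spot1 (array([ 0.4318436 , -0.35448888,  0.06021305]), np.float64(0.0016368222792581745))
spot2 (array([ 0.59535183, -0.3175927 ,  0.06063472]), np.float64(0.00023533471536405827))
tinL (array([0.45428389, 0.01421813, 0.04880499]), np.float64(0.0017270564438439137))
tinR (array([0.57151325, 0.01971189, 0.05097874]), np.float64(0.0010969269788072258))
boxc (array([0.50952981, 0.33482714, 0.02273929]), np.float64(0.0010228918094268144))
c1 [0.42108715 0.04700968 0.005     ]
c2 [0.61264052 0.07301837 0.005     ]
c3 [ 0.62362982 -0.02170058  0.005     ]
c4 [ 0.43214527 -0.05676387  0.005     ]
punch [0.48618446 0.10542427 0.045     ]
block [ 0.53008798 -0.09306334  0.018     ]
boxl [0.41726982 0.36418715 0.055     ]
boxr [0.59465521 0.40855034 0.055     ]
boxr2 [0.62342963 0.29905264 0.055     ]
boxl2 [0.42704245 0.26600621 0.055     ]
```

Run:
```python
from h import *
D=down(np.radians(95))
for n,p in [("box1",(.47,.38,.26)),("box2",(.47,.28,.26)),("cov1",(.47,.06,.24)),("cov2",(.47,-.04,.24)),("sh1",(.46,-.29,.27)),("sh2",(.46,-.39,.27))]:
    arm.movep(np.array(p),D); snap(n)
print(arm.sense()["time_s"])
ims=[cv2.imread(f"pics/{n}.png") for n in("box1","cov1","cov2","sh1")]
m=np.vstack([np.hstack(ims[:2]),np.hstack(ims[2:])]); cv2.imwrite("pics/m1.png",cv2.resize(m,(800,600),interpolation=cv2.INTER_AREA))
```

```text
5.0583
```

View pics/m1.png

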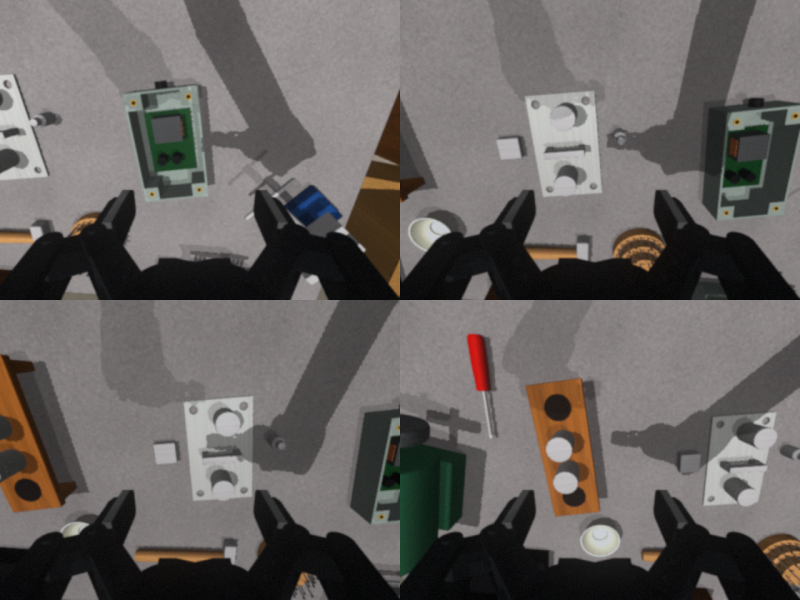

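The box's four inserts show at full-res (193,144), (263,136), (280,263) and (210,272). The cover holes, tin tops and both end marks on the shelf are also clear. Next I refine these by masks in both views of each pair.

```bash
cat > det.py <<'E'
from h import *
def blob(im,px,r,f,amin=8):
    """centroid of the masked blob nearest to px inside a window"""
    x0,y0=int(px[0]-r),int(px[1]-r); w=im[y0:y0+2*r+1,x0:x0+2*r+1]
    m=f(w).astype(np.uint8); n,l,st,c=cv2.connectedComponentsWithStats(m)
    k=[i for i in range(1,n) if st[i,4]>=amin]
    if not k: return None
    i=min(k,key=lambda i:np.hypot(*(c[i]-r)))
    return c[i]+[x0,y0],st[i,4]
def brass(w):
    h=cv2.cvtColor(w,cv2.COLOR_BGR2HSV); return (h[...,0]>8)&(h[...,0]<32)&(h[...,1]>90)
def dark(t): return lambda w: cv2.cvtColor(w,cv2.COLOR_BGR2GRAY)<t
def pair(n1,n2,pts,z,f,r=9):
    i1,c1=load(n1); i2,c2=load(n2); out=[]
    for p in pts:
        a=blob(i1,p,r,f)
        if a is None: print(p,"none1"); continue
        X0=onz(c1,a[0],z); b=blob(i2,proj(c2,X0),r+2,f)
        if b is None: print(p,"none2"); continue
        X,e=tri([(c1,a[0]),(c2,b[0])]); Z=onz(c1,a[0],z),onz(c2,b[0],z)
        print(n1,np.round(a[0],1),a[1],np.round(b[0],1),b[1],"X",np.round(X,4),"res",round(e,4),"z-plane",np.round(Z[0][:2],4),np.round(Z[1][:2],4)); out.append((Z[0]+Z[1])/2)
    return np.array(out)
E
python3 - <<'E'
from det import *
pair("box1","box2",[(193,144),(263,136),(280,263),(210,272)],.055,brass)
i,c=load("cov1"); g=cv2.cvtColor(i,cv2.COLOR_BGR2GRAY)
for p in [(190,141),(265,138),(271,260),(204,263)]:
    w=g[p[1]-9:p[1]+10,p[0]-9:p[0]+10]; print(p,w.min(),np.median(w))
pair("sh1","sh2",[(220,149),(242,275)],.06,dark(45),r=14)
a=[cv2.resize(load(n)[0][110:290,x:x+125],None,fx=3.2,fy=3.2,interpolation=cv2.INTER_CUBIC) for n,x in(("cov1",170),("cov2",250))]
cv2.imwrite("pics/m2.png",np.hstack(a)[:600,:800])
E
```

```text
box1 [186.9 143.6] 50 [275.2 150.7] 56 X [0.4339 0.2816 0.0552] res 0.0 z-plane [0.434  0.2815] [0.4339 0.2816]
box1 [263.2 134.9] 60 [351.9 142.1] 59 X [0.4164 0.3677 0.0562] res 0.0 z-plane [0.4165 0.3677] [0.4166 0.368 ]
box1 [278.3 265. ] 36 [354.8 270.2] 37 X [0.5806 0.4006 0.0569] res 0.0001 z-plane [0.5816 0.4008] [0.5818 0.4014]
box1 [212.6 271.6] 37 [288.8 276.6] 35 X [0.5987 0.3148 0.0559] res 0.0 z-plane [0.5992 0.3146] [0.5992 0.3149]
(190, 141) 95 165.0
(265, 138) 97 161.0
(271, 260) 101 183.0
(204, 263) 94 176.0
sh1 [220.  149.3] 809 [306.6 158.2] 894 X [ 0.4301 -0.3501  0.0605] res 0.0004 z-plane [ 0.4298 -0.3502] [ 0.4306 -0.35  ]
sh1 [244.3 277. ] 461 [317.7 284.9] 345 X [ 0.6034 -0.312   0.0554] res 0.0013 z-plane [ 0.5989 -0.3117] [ 0.602  -0.3129]
```

View pics/m2.png

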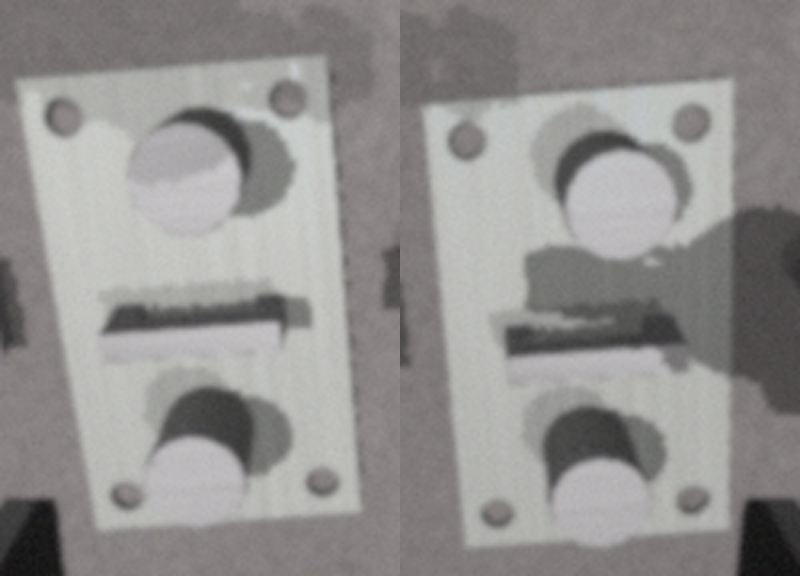

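Tin tops: cov1 at about (228,166) and (231,260), cov2 at about (319,174) and (313,267). The handle bar's top is at (230,217) and (309,224), and all four holes are clear with no tin over them. Mark 2 is partly hidden in the wrist views, so I cross-check it in the fixed cameras.

Run:
```python
from det import *
H=pair("cov1","cov2",[(190,146),(260,141),(271,260),(209,264)],.003,dark(135),r=9)
B=pair("box1","box2",[(193,144),(263,136),(280,263),(210,272)],.055,brass)
for n,Q in(("cover",H),("box",B)):
    l=(Q[2]+Q[3]-Q[0]-Q[1])[:2]; print(n,Q.mean(0),"yaw",np.degrees(np.arctan2(l[1],l[0])),"len",np.linalg.norm(l)/2,np.linalg.norm(Q[1]-Q[0]),np.linalg.norm(Q[2]-Q[3]))
c1,c2=load("cov1")[1],load("cov2")[1]
for n,a,b in[("tinNear",(227.8,166.2),(319.4,173.8)),("tinFar",(231.2,260),(313.1,266.9)),("bar",(229.7,216.6),(308.7,223.8))]: print(n,tri([(c1,a),(c2,b)]))
# marks in fixed cameras
a,b=cam("scene"),cam("side"); ia,ib=[cv2.imread(f"pics/{n}0.png") for n in("scene","side")]
for p,q in[((162,251),(219,283)),((222,271),(289,270))]:
    P,Q=blob(ia,p,12,dark(55)),blob(ib,q,13,dark(55)); print(P,Q,tri([(a,P[0]),(b,Q[0])]),onz(a,P[0],.06),onz(b,Q[0],.06))
# row tins: Hough circles on the tops
for n in("sh1","sh2"):
    i,c=load(n); x0=190 if n=="sh1" else 260
    g=cv2.resize(cv2.cvtColor(i[180:290,x0:x0+90],cv2.COLOR_BGR2GRAY),None,fx=4,fy=4,interpolation=cv2.INTER_CUBIC)
    C=cv2.HoughCircles(cv2.GaussianBlur(g,(9,9),0),cv2.HOUGH_GRADIENT,1,120,param1=120,param2=20,minRadius=50,maxRadius=90)
    for k in C[0][:3]: 
        p=(k[0]/4+x0,k[1]/4+180); print(n,p,k[2]/4,onz(c,p,.11))
```

```text
cov1 [188.  145.4] 67 [270.1 153.8] 96 X [ 0.4422 -0.0432  0.0099] res 0.0005 z-plane [ 0.4427 -0.045 ] [ 0.4438 -0.0432]
cov1 [259.1 140.1] 91 [341.  148.3] 79 X [0.4279 0.0435 0.0092] res 0.0004 z-plane [0.4281 0.0433] [0.429 0.045]
cov1 [270.  260.8] 53 [341.  266.3] 61 X [0.5941 0.0716 0.0071] res 0.0002 z-plane [0.5965 0.0718] [0.5962 0.0729]
cov1 [208.4 265.3] 42 [280.1 270.6] 58 X [ 0.6071 -0.0148  0.0101] res 0.0003 z-plane [ 0.6118 -0.0162] [ 0.6111 -0.0142]
box1 [186.9 143.6] 50 [275.2 150.7] 56 X [0.4339 0.2816 0.0552] res 0.0 z-plane [0.434  0.2815] [0.4339 0.2816]
box1 [263.2 134.9] 60 [351.9 142.1] 59 X [0.4164 0.3677 0.0562] res 0.0 z-plane [0.4165 0.3677] [0.4166 0.368 ]
box1 [278.3 265. ] 36 [354.8 270.2] 37 X [0.5806 0.4006 0.0569] res 0.0001 z-plane [0.5816 0.4008] [0.5818 0.4014]
box1 [212.6 271.6] 37 [288.8 276.6] 35 X [0.5987 0.3148 0.0559] res 0.0 z-plane [0.5992 0.3146] [0.5992 0.3149]
cover [0.51991156 0.01430546 0.003     ] yaw 9.636056968660053 len 0.1704079442241079 0.08948830752726995 0.08890724595468992
box [0.50786797 0.34130259 0.055     ] yaw 11.36274371456105 len 0.16853300333848453 0.08805543824307173 0.08810239786080223
tinNear (array([0.45302917, 0.01285232, 0.05598571]), np.float64(0.00029937250304430836))
tinFar (array([0.57027946, 0.02170692, 0.05540247]), np.float64(0.00022267366395878699))
bar (array([0.5249619 , 0.01387024, 0.02574285]), np.float64(0.000353170937149846))
(array([163.11111111, 254.        ]), np.int32(9)) (array([219.3       , 282.80588235]), np.int32(170)) (array([ 0.43590385, -0.35810973,  0.06108798]), np.float64(0.005475849937957529)) [ 0.44105508 -0.36022046  0.06      ] [ 0.4310937  -0.35220374  0.06      ]Traceback (most recent call last):
  File "<stdin>", line 11, in <module>
TypeError: 'NoneType' object is not subscriptable
```

Run:
```python
from det import *
a,b=cam("scene"),cam("side"); ia,ib=[cv2.imread(f"pics/{n}0.png") for n in("scene","side")]
for p,q in[((162,251),(219,283)),((222,271),(289,270))]:
    P,Q=blob(ia,p,13,dark(70)),blob(ib,q,13,dark(60)); print(P,Q)
    if P and Q: print(tri([(a,P[0]),(b,Q[0])]),onz(a,P[0],.06),onz(b,Q[0],.06))
for n in("sh1","sh2"):
    i,c=load(n); x0=190 if n=="sh1" else 260
    g=cv2.resize(cv2.cvtColor(i[180:290,x0:x0+90],cv2.COLOR_BGR2GRAY),None,fx=4,fy=4,interpolation=cv2.INTER_CUBIC)
    C=cv2.HoughCircles(cv2.GaussianBlur(g,(9,9),0),cv2.HOUGH_GRADIENT,1,120,param1=120,param2=20,minRadius=50,maxRadius=90)
    for k in ([] if C is None else C[0][:3]): 
        p=(k[0]/4+x0,k[1]/4+180); print(n,np.round(p,1),k[2]/4,onz(c,p,.11))
```

```text
(array([162.0257732 , 250.08762887]), np.int32(194)) (array([219.26553672, 282.75141243]), np.int32(177))
(array([ 0.43151335, -0.35297025,  0.06041689]), np.float64(0.0005506232708675957)) [ 0.43189493 -0.3531125   0.06      ] [ 0.431012   -0.35200768  0.06      ]
(array([222.36585366, 270.78536585]), np.int32(205)) (array([288.7654321 , 269.91975309]), np.int32(162))
(array([ 0.59519652, -0.31619909,  0.05957023]), np.float64(0.0005158956871475675)) [ 0.59582236 -0.31657548  0.06      ] [ 0.59473058 -0.31628278  0.06      ]
sh1 [221.9 213.6] 21.3 [ 0.4904143  -0.33788276  0.11      ]
sh1 [231.9 256.1] 15.775 [ 0.5407048 -0.3248392  0.11     ]
sh2 [321.6 266.9] 18.625 [ 0.5448551  -0.32378169  0.11      ]
```

Both marks are 168 mm apart at z about 0.060, as they should be. The row tins lie on their line, and the tins and cover match the given sizes. Next I move the tins.

```bash
cat > tins.py <<'E'
from h import *
Dc=down(np.radians(99.6)); Ds=down(np.radians(102))
def carry(src,dst):
    arm.command_gripper(.068,40)
    arm.movep(np.array([*src,.16]),Dc); arm.move_l(np.array([*src,.024]),feed=.15)
    arm.command_gripper(.02,40); s=arm.sense(); print("gap",s["finger_gap"],"F",s["gripper_force"],s["position"])
    if not .034<s["finger_gap"]<.046: raise SystemExit("bad grasp")
    arm.move_l(np.array([*src,.19]),feed=.2); arm.movep(np.array([*dst,.19]),Ds)
    print("held gap",arm.sense()["finger_gap"])
    arm.move_l(np.array([*dst,.10]),feed=.2)
    hit=arm.move_l(np.array([*dst,.078]),feed=.03,until_force=4); s=arm.sense(); print("hit",hit,s["position"],s["wrist_force"])
    arm.command_gripper(.066); arm.move_l(np.array([*dst,.19]),feed=.2); print(arm.sense()["time_s"])
E
python3 - <<'E'
from tins import *
carry((.5703,.0217),(.5952,-.3162))
E
```

```text
gap 0.039113227619485845 F 39.725784827023745 [0.57104031 0.02170872 0.02502177]
held gap 0.0385956651079934
hit True [ 0.59483998 -0.31612294  0.08006689] [0.04429538 0.56807547 4.06242489]
13.0333
```

Run:
```python
from tins import *
carry((.4530,.0129),(.4305,-.351))
D=down(np.radians(95))
arm.command_gripper(.085)
arm.movep(np.array([.46,-.29,.27]),D); a,_=snap("sh3")
for n,p in [("cov3",(.46,-.04,.22)),("cov4",(.46,.06,.22))]: arm.movep(np.array(p),D); snap(n)
print(arm.sense()["time_s"])
b,_=load("cov3");c,_=load("cov4")
v=[cv2.resize(i[y:y+200,x:x+130],None,fx=3,fy=3,interpolation=cv2.INTER_CUBIC) for i,x,y in((a,175,110),(b,250,110))]
cv2.imwrite("pics/m3.png",np.hstack(v))
```

```text
gap 0.03868768522648346 F 39.564092829823494 [0.45366963 0.01294547 0.02481721]
held gap 0.038931324503460846
hit True [ 0.430289   -0.35086259  0.07986261] [-1.92253116  0.14564486  4.58142877]
20.7167
23.1833
```

View pics/m3.png

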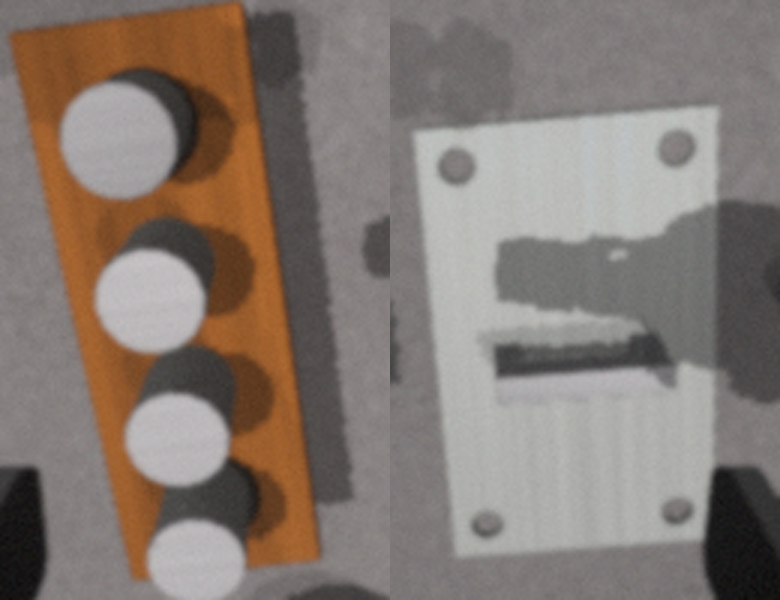

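The picture shows all four tins standing in a straight row on the shelf, and the cover is bare with its handle free. I check tin positions numerically and measure the cover again.

Run:
```python
from det import *
i,c=load("sh3")
for p in[(214.7,156.7),(240.3,297)]: print("tin",onz(c,p,.11))
H=pair("cov3","cov4",[(272,165),(345,159),(345.5,280),(282,284)],.003,dark(135),r=9)
l=(H[2]+H[3]-H[0]-H[1])[:2]; print(H.mean(0),np.degrees(np.arctan2(l[1],l[0])),np.linalg.norm(l)/2)
# bar top: corners by eye in cov3 (bright strip)
i,c=load("cov3")
for p in[(497,376),(675,367),(675,390),(497,403)]: print("bar",onz(c,((p[0]-390)/3+250,p[1]/3+110),.040))
for y in(9.6,-170.4):
  for P in[(.521,.0143,.15),(.521,.0143,.021),(.508,.3413,.15),(.508,.3413,.085)]: print(y,np.round(kin.inverse_kinematics(np.array(P),down(np.radians(y))),2))
```

```text
tin [ 0.42930486 -0.34960828  0.11      ]
tin [ 0.594431   -0.31501796  0.11      ]
cov3 [271.6 165.2] 98 [186.3 158. ] 81 X [ 0.4429 -0.0431  0.0092] res 0.0002 z-plane [ 0.4439 -0.043 ] [ 0.4443 -0.0448]
cov3 [345.4 159.3] 92 [259.4 151.3] 63 X [0.4275 0.0426 0.0122] res 0.0002 z-plane [0.4291 0.0451] [0.4287 0.0423]
cov3 [345.5 280.2] 68 [272.2 274.7] 58 X [0.5944 0.0721 0.0061] res 0.0001 z-plane [0.5962 0.0732] [0.5964 0.0723]
cov3 [281.8 285. ] 66 [208.3 279.3] 59 X [ 0.6087 -0.0149  0.0071] res 0.0001 z-plane [ 0.6114 -0.0145] [ 0.6115 -0.0157]
[0.52019823 0.01436023 0.003     ] 9.79314289859389 0.1698498278675793
bar [ 0.51833681 -0.01996385  0.04      ]
bar [0.50858317 0.04907222 0.04      ]
bar [0.51839485 0.05071663 0.04      ]
bar [ 0.53002785 -0.01879341  0.04      ]
9.6 [-0.51  0.35  0.49  2.01 -0.22  0.83  0.28]
9.6 [-0.43  0.56  0.41  2.09 -0.4   0.57  0.44]
9.6 [-0.92  0.47  0.35  1.8  -0.19  0.91 -0.32]
9.6 [-0.92  0.55  0.35  1.84 -0.26  0.79 -0.27]
-170.4 [ 0.76  0.61 -1.17  1.95  0.66  1.04  2.6 ]
-170.4 [ 0.51  0.68 -0.81  2.04  0.73  0.74  2.54]
-170.4 [-0.6   0.46 -0.08  1.78  0.04  0.91  2.61]
-170.4 [-0.6   0.54 -0.08  1.82  0.06  0.78  2.6 ]
```

Everything agrees: the tins are within 2 mm of the marks, and the bar centre at (0.519, 0.015) matches the centre from the holes. I grasp the handle next.

Run:
```python
from det import *
D=down(np.radians(9.7)); p=np.array([.5195,.0146,.15])
arm.command_gripper(.06,60); arm.movep(p,D)
p[2]=.022; print("hit",arm.move_l(p,feed=.12,until_force=8))
arm.command_gripper(.0,100); s=arm.sense(); print(s["finger_gap"],s["gripper_force"],s["position"],s["wrist_force"])
if .009<s["finger_gap"]<.016:
    p=s["position"]+[0,0,.14]; arm.move_l(p,feed=.12); arm.sleep(.3); s=arm.sense(); print(s["time_s"],s["finger_gap"],s["position"],s["wrist_force"],s["ft_torque"])
    im,_=snap("hold1")
```

```text
hit False
0.010054734337601349 98.00968050956726 [0.51955718 0.0146975  0.02253783] [-1.05157742  0.88578993  5.22225836]
28.025 0.010137571024259575 [0.51942206 0.01467269 0.16219601] [-0.01633503 -0.3454449  -3.62794754] [-0.01617099 -0.05434741 -0.02242484]
```

View pics/hold1.png

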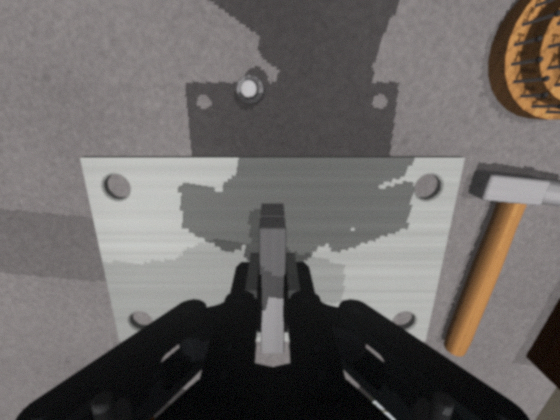

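The cover hangs level from the handle. Its holes show at about (118,186), (427,186), (141,319) and (403,319), so I compute their offset in the tool frame.

Run:
```python
from det import *
im,c=load("hold1"); d=np.load("pics/hold1.npz"); p,R=d["p"],d["R"]
w=cv2.resize(np.vstack([np.hstack([im[165:210,95:140],im[165:210,405:450]]),np.hstack([im[298:343,118:163],im[298:343,380:425]])]),None,fx=6,fy=6,interpolation=cv2.INTER_CUBIC)
cv2.imwrite("pics/m4.png",w)
T=[]
for q in[(118,186),(427,186),(141,319),(403,319)]:
    X=onz(c,q,p[2]-.0225+.005); t=R.T@(X-p); T.append(t); print(np.round(t,4))
print(np.mean(T,0))
# plate corners
for q in[(81,157),(464,157)]: print("corner",np.round(R.T@(onz(c,q,p[2]-.0175)-p),4))
```

```text
[ 0.0447 -0.0831  0.0176]
[0.0447 0.0833 0.0174]
[-0.0427 -0.0835  0.0176]
[-0.0427  0.0831  0.0174]
[ 9.88940417e-04 -6.62346067e-05  1.74999650e-02]
corner [ 0.0603 -0.0997  0.0176]
corner [0.0603 0.0998 0.0174]
```

View pics/m4.png

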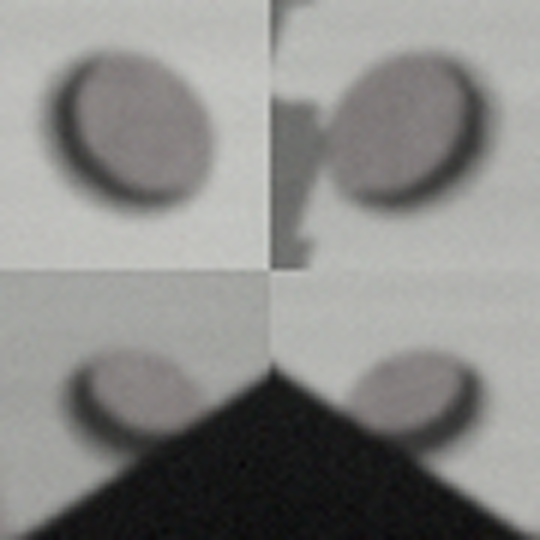

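Ellipse centres come out at (116.4,186.7) and (428.3,186.7), so the cover is centred in the tool within about 0.5 mm with no yaw error. I go above the box and descend to hover.

Run:
```python
from det import *
D=down(np.radians(11.36)); p=np.array([.5079,.3410,.162])
arm.move_l(p,D,feed=.15); p[2]=.0225+.055+.015
print("hit",arm.move_l(p,feed=.05,until_force=5)); arm.sleep(.5)
s=arm.sense(); print(s["time_s"],s["position"],s["wrist_force"],s["finger_gap"])
im,c=snap("hov1"); sc=camrig.camera("scene")[:,:,::-1]; sd=camrig.camera("side")[:,:,::-1]
cv2.imwrite("pics/scene1.png",sc); cv2.imwrite("pics/side1.png",sd)
w=np.hstack([np.vstack([np.hstack([im[165:210,95:140],im[165:210,405:450]]),np.hstack([im[298:343,118:163],im[298:343,380:425]])])])
w=cv2.resize(w,(380,380),interpolation=cv2.INTER_CUBIC); z=cv2.resize(sc[50:140,270:375],(420,360),interpolation=cv2.INTER_CUBIC)
o=np.zeros((600,800,3),np.uint8); o[:380,:380]=w; o[:360,380:]=z; y=cv2.resize(sd[130:185,200:290],(360,220),interpolation=cv2.INTER_CUBIC); o[380:,:360]=y
cv2.imwrite("pics/m5.png",o)
```

```text
hit False
32.4417 [0.50790088 0.34101913 0.09252871] [-1.49945009 -0.54589062 -3.96478111] 0.010165025860608022
```

View pics/m5.png

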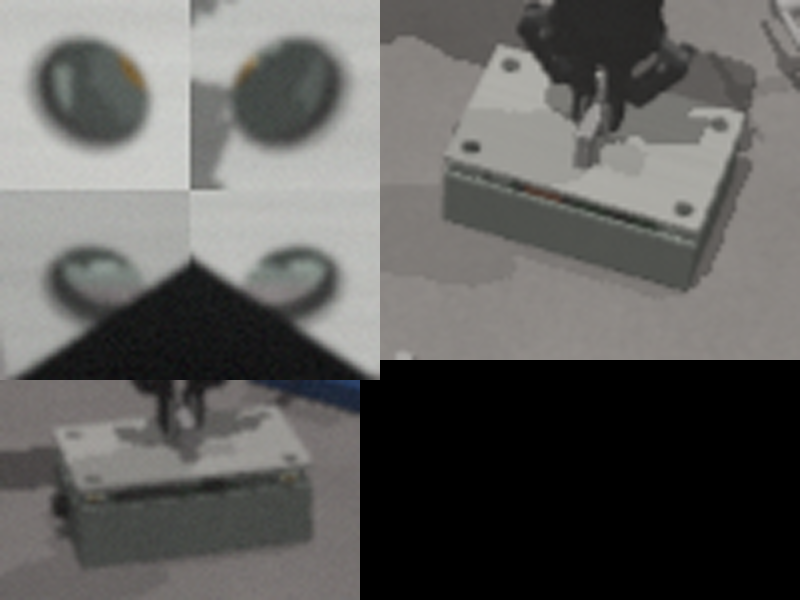

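The cover hovers level over the box, with a symmetric brass crescent at the inner edge of both near holes (about (126,181) and its mirror image). I compare those crescents with the outline projected from the measured inserts.

Run:
```python
from det import *
B=pair("box1","box2",[(193,144),(263,136),(280,263),(210,272)],.055,brass)
im,c=load("hov1"); d=np.load("pics/hov1.npz"); p,R=d["p"],d["R"]
a=np.linspace(0,2*np.pi,361)
for (x0,y0),k in(((95,165),1),((405,165),2)):
    X=B[k]; E=np.array([proj(c,X+[.005*np.cos(t),.005*np.sin(t),0]) for t in a]); 
    m=np.zeros(im.shape[:2],np.uint8); m[y0:y0+45,x0:x0+45]=brass(im[y0:y0+45,x0:x0+45]); ys,xs=np.nonzero(m)
    print("pred centre",proj(c,X).round(1),"x",E[:,0].min().round(1),E[:,0].max().round(1),"y",E[:,1].min().round(1),E[:,1].max().round(1))
    print("brass x",xs.min(),xs.max(),"y",ys.min(),ys.max(),len(xs))
    cont=E.astype(np.float32).reshape(-1,1,2)
    dist=[cv2.pointPolygonTest(cont,(float(x),float(y)),True) for x,y in zip(xs,ys)]; print("pixels' depth in predicted insert (px)",np.round(sorted(dist),1))
for q in[(116.4,186.7),(428.3,186.7)]: print(R.T@(onz(c,q,p[2]-.0175)-p))
```

```text
box1 [186.9 143.6] 50 [275.2 150.7] 56 X [0.4331 0.2805 0.0552] res 0.0 z-plane [0.4331 0.2805] [0.4331 0.2805]
box1 [263.2 134.9] 60 [351.9 142.1] 59 X [0.4156 0.3667 0.0562] res 0.0 z-plane [0.4157 0.3666] [0.4158 0.367 ]
box1 [278.3 265. ] 36 [354.8 270.2] 37 X [0.5798 0.3996 0.0569] res 0.0001 z-plane [0.5808 0.3997] [0.581  0.4003]
box1 [212.6 271.6] 37 [288.8 276.6] 35 X [0.5979 0.3137 0.0557] res 0.0 z-plane [0.5983 0.3136] [0.5983 0.3138]
pred centre [131.2 179.4] x 122.8 139.5 y 171.2 187.4
brass x 124 127 y 179 184 11
pixels' depth in predicted insert (px) [0.6 0.9 1.1 1.1 1.3 1.3 1.5 1.9 1.9 2.  2.4]
pred centre [409.8 179.3] x 401.5 418.2 y 171.2 187.3
brass x 418 418 y 181 181 1
pixels' depth in predicted insert (px) [-0.3]
[ 0.04428396 -0.0839908   0.0174982 ]
[0.04426872 0.08409499 0.01750573]
```

Run:
```python
from h import *
for _ in range(2): print(camrig.camera_params("wrist")["tool_from_camera"].round(5)); arm.sleep(.05)
print(camrig.camera_params("scene")["position"])
```

```text
[[ 1.0000e-04 -9.4490e-01 -3.2737e-01  8.5490e-02]
 [ 1.0000e+00 -1.2000e-04  6.4000e-04 -2.1000e-04]
 [-6.5000e-04 -3.2737e-01  9.4490e-01 -1.3521e-01]
 [ 0.0000e+00  0.0000e+00  0.0000e+00  1.0000e+00]]
[[ 1.0000e-04 -9.4490e-01 -3.2737e-01  8.5490e-02]
 [ 1.0000e+00 -1.2000e-04  6.4000e-04 -2.1000e-04]
 [-6.5000e-04 -3.2737e-01  9.4490e-01 -1.3521e-01]
 [ 0.0000e+00  0.0000e+00  0.0000e+00  1.0000e+00]]
[ 0.99148461 -0.66187066  1.32764653]
```

Projected insert outlines and the visible brass agree within about 1 px, so the misalignment is at most about 1 mm. I make a sub-millimetre trim and hand in.

Run:
```python
from h import *
s=arm.sense(); arm.move_l(np.array([.5075,.3405,.0925]),feed=.02); arm.sleep(.6)
s=arm.sense(); print(s["time_s"],s["position"],s["wrist_force"],s["gripper_force"])
print(arm.finish_job())
```

```text
33.5417 [0.50751651 0.3404878  0.09250588] [ 0.18042963  0.39683612 -3.03590802] 97.47593522071838
the job is handed in; nothing more can be done
None
```

I handed the job in at 33.5 s: both tins stand on the empty marks within about 2 mm, and the cover is held level about 15 mm above the box, its holes within roughly 1 mm of the inserts by my measurement. The judge's verdict was not shown.

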